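# Sweep used caps into the catch fence

## Robot

A 6-joint arm with a two-finger parallel gripper is mounted at the origin on the work surface. World frame = base frame: x ahead of the robot, y to its left, z up, the work surface at z = 0. Lengths are in m, angles in rad, forces in N, time in s.
With the tool pointing down it reaches from about 0.25 to 0.725 m from the base axis. Payload 9.7 kg.
Tool frame: the origin (TCP) lies at the very end of the fingers, on their centre line; the grasp point (between the pads) lies 19 mm behind it; z points along the fingers, y is the direction in which the jaws open and shut (so a half turn about z gives the same grasp; the last joint's range is limited). The gripper opens to 85 mm and grips with 20 to 120 N. Pads are 22 mm wide; open, the fingers measure 114 mm over their backs; the gripper's body (76 mm by 85 mm) begins 54 mm behind the grasp point. The pads swing forward as they close: fully open they stand 13 mm farther back than shut.
Start: joints at [-1.259, 0.087, 0.176, 1.66, 0, 1.571], TCP at [0.169, -0.523, 0.231] pointing down, gripper open.
Joint ranges: [-3.13, 3.13], [-0.85, 1.81], [-1.15, 1.24], [-2.2, 2.28], [-1.44, 1.52], [-3.14, 3.14]. Speed limits (rad/s): [2.22, 2.22, 2.57, 3.14, 3.14, 3.14].

## Interface

Orientations are given as a unit quaternion [x, y, z, w].
In Python, from cell import state, camera, get_calibration, env gives the robot as it stands. The module is installed in compiled form; this text tells all that it offers.
- The arm moves only by the tool move_arm, never from a script. Its argument "rows" is a list of rows, each a list of 7 numbers: the shift along the world's x, y, z in cm, then the turn, a rotation vector about the world's x, y, z in degrees, then the opening in per cent of the stroke, from 0 (shut) to 100 (fully open). A call has exactly 10 rows; each row shifts and turns the commanded pose from where the row before left it; what a row does not reach is not made up. A row lasts 1/8 s, in which the tool goes at most 62.5 mm and 10.7 degrees, less where a joint would pass 70% of its speed; a pose out of reach is approached as far as the arm can. A call is refused whole if a number of a shift passes 6.25 or a number of a turn 10.7, either way. A call with a gripper value outside its range is refused whole. The fingers move at their own pace and stop on an object; "squeeze" is the grip in N (left out, the last holds). Time passes only in rows, so rows that do not move let the fingers close, or fill a call up. It gives the time, the measured TCP pose, the force and the opening at its end, in the units of the state.
- state(): the state, without advancing time (a new reading comes with each control period).
- camera(name): name is "scene" or "top" or "wrist"; returns (picture, depth): 420x560x3 uint8, red, green, blue; 420x560 float32, m along the optical axis (not along the pixel's ray), 0 where there is no reading.
- get_calibration(name): a dict with "fx", "fy", "cx", "cy" (pixels), "R" (3x3) and "t" (3): a world point X has camera coordinates R X + t; the wrist camera has in their place "T_tool_cam" (4x4, takes a point from camera to tool coordinates, whose origin is the TCP and whose axes are the flange's). Camera axes: x right, y down, z forward; pixel columns grow to the right and rows downward; lengths in m; the calibration is good to about 2 mm. A picture is of the moment at which its call begins: read the wrist's pose just before it. get_calibration takes no time and is no camera call.
- env.job_done(): hands the job in, once; it reports no verdict.
The state is a dict: "clock": time; "joints": joint angles; "joint_vel": joint speeds; "tau": joint torques, N m; "tool_pos": TCP position; "orientation": TCP orientation; "wrist_force": force on the tool from outside, world axes, zero at the start; "moment": the same for the moment, N m; "grip_width": opening from 0.0 (shut) to 1.0 (fully open).
Only numpy, scipy, OpenCV 4.12 (cv2) and the standard library are available. Lean on these libraries where they do the work, as an engineer would, in place of code of your own. Each camera call takes 0.05 s, during which the arm holds its last target.

## Task

Sweep the three loose screw caps across the bench with closed fingers until all of them lie wholly inside the three-sided white steel catch fence. Push them along flat on the bench, do not pick up or tip any of them, and leave the two jars and the tube block standing where they are.

Things in the scene. Friction and masses are not known exactly. Their poses are not given: they have to be found in the camera images.
- cap_a: loose round screw cap, white plastic, 34 mm across and 16 mm high, ribbed rim, 10 to 20 g, lying flat on the bench top side up; origin at the centre of its underside, z up. It slides on the bench when pushed. One of three identical ones.
- cap_b: loose round screw cap, white plastic, 34 mm across and 16 mm high, ribbed rim, 10 to 20 g, lying flat on the bench top side up; origin at the centre of its underside, z up. It slides on the bench when pushed. One of three identical ones.
- cap_c: loose round screw cap, white plastic, 34 mm across and 16 mm high, ribbed rim, 10 to 20 g, lying flat on the bench top side up; origin at the centre of its underside, z up. It slides on the bench when pushed. One of three identical ones.
- fence: three-sided catch fence of white-painted steel, fixed to the bench, no floor (the bench runs straight in, without a step). Inside 150 mm wide and 110 mm deep; walls 6 mm thick and 25 mm high. Origin on the bench at the middle of its open side; x points level from the open side straight in to the back wall (inner face at x = 110 mm), y runs across (inner faces of the side walls at y = -75 and +75 mm), z up. Its open side looks roughly to the robot's right.
- jar_large: whitish translucent jar with white lid and a slightly narrower label band standing on the bench, 44 mm across, 42 mm high, about 90 g; origin at the centre of its underside. Leave alone.
- jar_small: amber jar with white lid and pale label standing on the bench, 38 mm across, 36 mm high, about 80 g; origin at the centre of its underside. Leave alone.
- tube_block: grey block 36 x 36 mm, 20 mm high, with a small capped tube upright in it (44 mm high over all), loose on the bench, about 110 g; origin at the centre of its underside. Leave alone.
There are look-alikes about, which are no part of the job. Leave any green look-alike of the cap_b alone.

How it is judged:
At the end, for the whole second after the job is handed in: All three caps lie flat on the bench and at rest inside the fence: each centre at least 15 mm in from the open side and between the walls (x of cap_a in the frame of fence between 0.015 and 0.11 m and y of cap_a in the frame of fence between -0.075 and 0.075 m and height (world z) of each of cap_a, cap_b, cap_c below 0.006 m and angle between each of cap_a, cap_b, cap_c's own z axis and vertical below 0.2 rad and linear speed of each of cap_a, cap_b, cap_c below 0.01 m/s and x of cap_b in the frame of fence between 0.015 and 0.11 m and y of cap_b in the frame of fence between -0.075 and 0.075 m and x of cap_c in the frame of fence between 0.015 and 0.11 m and y of cap_c in the frame of fence between -0.075 and 0.075 m); the robot touches nothing.
It fails at once if a cap is lifted off the bench or tipped over (height (world z) of any of cap_a, cap_b, cap_c above 0.01 m or angle between any of cap_a, cap_b, cap_c's own z axis and vertical above 0.6 rad).
It fails at once if a jar or the tube block is shifted by more than 10 mm or tipped (distance of any of jar_large, jar_small, tube_block from where it was at the start of the episode above 0.01 m or angle between any of jar_large, jar_small, tube_block's own z axis and vertical above 0.3 rad).
It also fails if it takes over 72 s, if anything falls off the work surface, if the arm or the gripper's body presses on something with over 40 N, if the wrist force passes 120 N, or if a joint passes its speed limit or range.

## Working session

There is one attempt and no reset: what is moved stays moved. The work goes in short steps, Python scripts to look and compute and a tool call to move; the robot and the scene stay as the last step left them, time stands still between calls to the robot, and variables do not carry over. Pictures are saved under pics/ and viewed, and the job is handed in when it is done.

Besides the shell and the picture viewer there is one more tool, called after "Call:" as name([rows], argument=value, ...), one row to a line, values as JSON. move_arm: Moves the arm, as the interface text tells. Its arguments: {"type":"object","properties":{"rows":{"type":"array"},"squeeze":{"type":"number"}},"required":["rows"]}

```bash
mkdir -p pics
python3 - <<'E'
from cell import state,camera,get_calibration
import cv2,numpy as np
s=state();print(s)
for n in["top","scene"]:
    p,d=camera(n);cv2.imwrite(f"pics/{n}0.png",p[:,:,::-1]);np.save(f"pics/{n}0.npy",d);print(n,get_calibration(n))
E
```

```text
{'clock': 0.0, 'joints': array([-1.25900358e+00,  8.74327684e-02,  1.75117080e-01,  1.65980799e+00,
       -3.89749925e-06,  1.57080230e+00]), 'joint_vel': array([-0.00011112, -0.00030815,  0.00130349, -0.00027836, -0.00025757,
        0.00162776]), 'tau': array([ 2.80553017e-03, -5.20398545e+01,  4.64790058e+01,  1.68541790e-02,
       -1.19204374e-04,  5.59300258e-05]), 'tool_pos': array([ 0.16864613, -0.52325319,  0.23058934]), 'orientation': array([ 9.87872997e-01,  1.55262684e-01, -1.04973235e-04, -6.55324964e-04]), 'wrist_force': array([-0.25407155, -0.47994026,  1.02190956]), 'moment': array([ 0.01510155, -0.02652359, -0.01355573]), 'grip_width': 1.0036094982549415}
top {'fx': 387.2696963059586, 'fy': 387.2696963059586, 'cx': 278.0184461847932, 'cy': 215.3143742665583, 'R': array([[-0.0295482 , -0.99955889,  0.00298821],
       [-0.97808018,  0.02829653, -0.20629703],
       [ 0.20612147, -0.00901842, -0.97848485]]), 't': array([-0.02697746,  0.51877924,  0.70210911])}
scene {'fx': 497.4891064318518, 'fy': 497.4891064318518, 'cx': 282.2617279982787, 'cy': 212.05736684248922, 'R': array([[ 0.32435786,  0.94581087, -0.01528995],
       [ 0.60939736, -0.22129575, -0.76135606],
       [-0.72348244,  0.23763417, -0.64815366]]), 't': array([-0.11179539, -0.32499797,  1.44457284])}
```

View pics/top0.png

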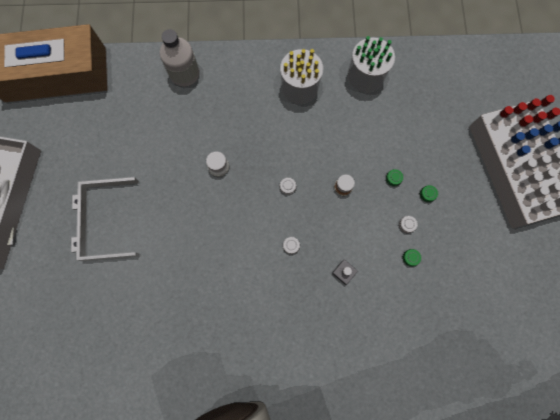

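View pics/scene0.png

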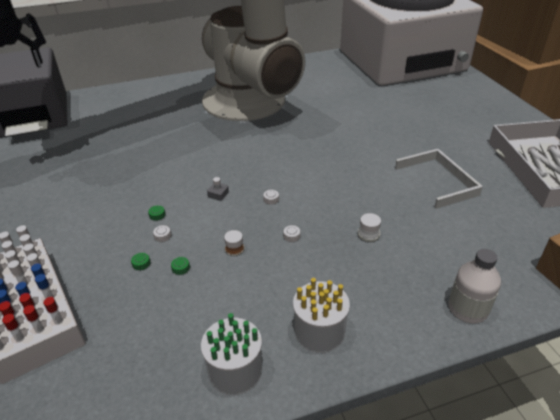

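The top view shows the white flat discs at (288,186), (291,245) and (409,225). Possible confusions are the white jar lids at (217,162) for jar_large and (345,184) for jar_small (amber), the tube cap at (347,271), and the green caps at (395,177), (429,193) and (412,257). The fence is at (78–135, 180–258), with its open side to the right in the image (world −y). I'll check a close crop and measure.

```bash
cat > h.py <<'E'
import numpy as np,cv2
from cell import state,camera,get_calibration
def ray(n,u,v,z):
    c=get_calibration(n);R,t=c["R"],c["t"]
    d=R.T@np.array([(u-c["cx"])/c["fx"],(v-c["cy"])/c["fy"],1]);o=-R.T@t
    return (o+d*(z-o[2])/d[2])[:2]
def proj(n,X):
    c=get_calibration(n);p=c["R"]@np.array(X)+c["t"];return c["fx"]*p[0]/p[2]+c["cx"],c["fy"]*p[1]/p[2]+c["cy"]
def blobs(p,thr=150,lo=20,hi=1500):
    m=(p.min(2)>thr).astype(np.uint8)
    n,l,st,c=cv2.connectedComponentsWithStats(m)
    return [(c[i].round(1),st[i]) for i in range(1,n) if lo<st[i][4]<hi]
E
python3 - <<'E'
from h import *
p=cv2.imread("pics/top0.png")
for c,st in blobs(p): print("top",c,st,ray("top",*c,0.016).round(4))
q=cv2.imread("pics/scene0.png")
for c,st in blobs(q): 
    if 130<c[0]<500 and 140<c[1]<280:print("scene",c,st,ray("scene",*c,0.016).round(4))
cv2.imwrite("pics/crop0.png",cv2.resize(p[140:300,180:450],None,fx=2.9,fy=2.9,interpolation=cv2.INTER_CUBIC))
cv2.imwrite("pics/crop1.png",cv2.resize(p[165:275,60:150],None,fx=5,fy=5,interpolation=cv2.INTER_CUBIC))
E
```

```text
top [33.8 53. ] [  5  39  58  28 726] [0.9144 0.4952]
top [360.1  59.1] [353  39  16  35 185] [ 0.8789 -0.2373]
top [371.6  41. ] [368  38  10  10  34] [ 0.924  -0.2668]
top [382.7  45.5] [380  41   6  12  33] [ 0.9118 -0.2911]
top [384.4  64.4] [371  47  24  28 216] [ 0.8641 -0.2908]
top [295.8  55.4] [294  49   7  20  54] [ 0.8921 -0.0933]
top [306.4  56.5] [304  50   5  15  40] [ 0.8887 -0.1171]
top [289.4  73.6] [281  53  20  34 211] [ 0.8472 -0.0773]
top [314.   72.5] [302  54  21  33 191] [ 0.8484 -0.1322]
top [375.4  59.3] [373  55   6   9  23] [ 0.8774 -0.2717]
top [511.8 157.9] [ 482  110   60  113 1299] [ 0.636  -0.5424]
top [  8.2 168.8] [  0 137  26  83 698] [0.6421 0.5215]
top [557.7 151.3] [555 147   5  11  34] [ 0.648  -0.6428]
top [545.6 156.6] [541 151  10  11  65] [ 0.6369 -0.6149]
top [215.4 159.9] [207 152  18  17 252] [0.6494 0.0864]
top [550.2 180.2] [540 164  20  30 271] [ 0.5845 -0.6155]
top [537.8 174.3] [534 168   9  12  70] [ 0.5982 -0.5916]
top [345.6 181.9] [338 175  16  15 194] [ 0.5931 -0.186 ]
top [ 90.1 219.2] [ 71 178  63  81 497] [0.5288 0.3421]
top [287.5 184.4] [280 178  16  14 162] [ 0.5912 -0.0642]
top [548.5 208.4] [536 195  24  26 191] [ 0.5242 -0.6014]
top [409.  223.1] [402 216  15  15 179] [ 0.5018 -0.31  ]
top [291.  244.5] [284 237  15  16 193] [ 0.4648 -0.0669]
top [347.2 270.5] [344 267   7   8  42] [ 0.4094 -0.1771]
scene [449.  173.4] [398 149  84  50 230] [0.5315 0.3365]
scene [216.2 178.6] [213 177   7   4  22] [ 0.3684 -0.1663]
scene [270.6 194. ] [264 190  15   9 109] [ 0.4643 -0.0676]
scene [370.4 219.3] [361 213  20  13 205] [0.6131 0.0981]
scene [161.1 230.5] [153 225  17  12 146] [ 0.5013 -0.3104]
scene [291.5 230.6] [284 225  16  12 143] [ 0.5905 -0.0646]
scene [232.9 235.7] [225 230  17  13 169] [ 0.5651 -0.1785]
```

View pics/crop0.png

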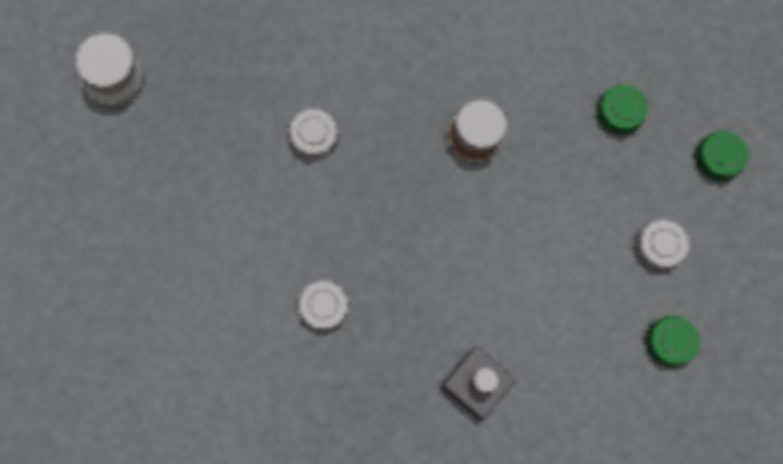

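View pics/crop1.png

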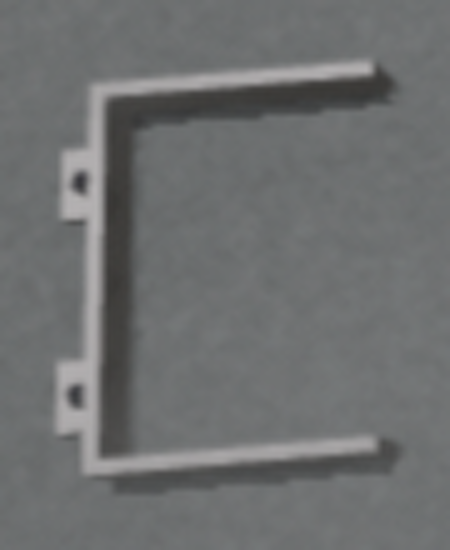

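The crop confirms it. The three white caps are low ribbed discs with a ring, both jars show tall bodies below their lids, and the fence opens toward −y.

Run:
```python
from h import *
r=lambda u,v,z:ray("top",u,v,z).round(4)
q=lambda x,y:r(60+x/5-.4,165+y/5-.4,.025)
print("fence tips far",q(376,69),"near",q(380,443),"backfar",q(98,92),"backnear",q(93,466))
p=cv2.imread("pics/top0.png"); 
print("jarL",r(215.4,159.9,.042),"jarS",r(345.6,181.9,.036),"tube top",r(347.2,270.5,.044),"block", r(180+479/2.9,140+384/2.9,.02))
print("scene jarL",ray("scene",370.4,219.3,.042),"jarS",ray("scene",232.9,235.7,.036),"tube",ray("scene",216.2,178.6,.044))
h=cv2.cvtColor(p,cv2.COLOR_BGR2HSV);m=cv2.inRange(h,(45,100,50),(80,255,255))
n,l,st,c=cv2.connectedComponentsWithStats(m)
for i in range(1,n):
  if st[i][4]>80 and c[i][1]>150:print("green",c[i].round(1),r(*c[i],.016))
q=cv2.imread("pics/scene0.png");cv2.imwrite("pics/crop2.png",cv2.resize(q[130:220,380:500],None,fx=5,fy=5,interpolation=cv2.INTER_CUBIC))
```

```text
fence tips far [0.6105 0.2515] near [0.4552 0.2427] backfar [0.6039 0.3655] backnear [0.4494 0.3558]
jarL [0.6398 0.0824] jarS [ 0.5872 -0.1821] tube top [ 0.4077 -0.172 ] block [ 0.4055 -0.1721]
scene jarL [0.63896055 0.08231898] jarS [ 0.58643039 -0.18237078] tube [ 0.40642468 -0.17224997]
green [394.7 176.8] [ 0.6013 -0.2897]
green [429.2 192.8] [ 0.5647 -0.3584]
green [412. 257.] [ 0.4323 -0.3091]
```

View pics/crop2.png

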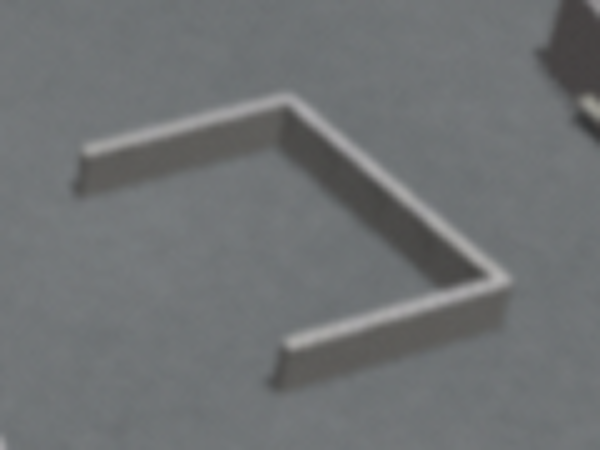

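Plan: push B to about (0.485, 0.31), A to about (0.57, 0.31) and C to about (0.53, 0.30), each along +y. First I'll shut the fingers and move above the spot behind B.

Call:
move_arm([
  [2.9, 3.9, -0.8, 0, 0, -1.8, 0],
  [2.9, 3.9, -0.8, 0, 0, -1.8, 0],
  [2.9, 3.9, -0.8, 0, 0, -1.8, 0],
  [2.9, 3.9, -0.8, 0, 0, -1.8, 0],
  [2.9, 3.9, -0.8, 0, 0, -1.8, 0],
  [2.9, 3.9, -0.8, 0, 0, -1.8, 0],
  [2.9, 3.9, -0.8, 0, 0, -1.8, 0],
  [2.9, 3.9, -0.8, 0, 0, -1.8, 0],
  [2.9, 3.9, -0.8, 0, 0, -1.8, 0],
  [2.9, 3.9, -0.8, 0, 0, -1.8, 0],
], squeeze=30)

```text
clock: 1.35
tool_pos: [0.4593, -0.132, 0.1508]
orientation: [1.0, -0.002, -0.0, 0.0]
wrist_force: [0.5, -1.1, -0.9]
grip_width: 0.003
```

Run:
```python
from h import *
s=state();print(s["tool_pos"],s["orientation"],s["grip_width"],s["clock"])
for n in["wrist","scene"]:
    p,d=camera(n);cv2.imwrite(f"pics/{n}1.png",p[:,:,::-1])
```

```text
[ 0.45934634 -0.13200509  0.15080875] [ 9.99998582e-01 -1.68058992e-03 -1.02989272e-04  2.48317702e-05] 0.00308921646044378 1.35
```

View pics/wrist1.png

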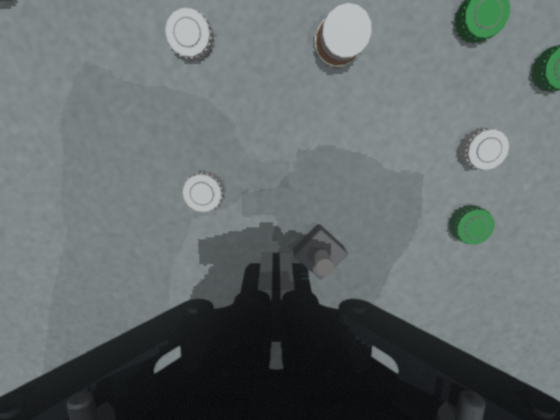

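View pics/scene1.png

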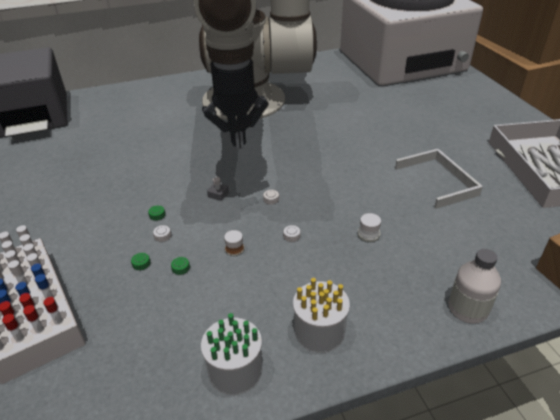

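Wrist view: shut fingers at (275,280), B at (202,192), A at (188,33), C at (488,148), jar_small at (345,35) and the block at (320,250). The linkage spreads along the jaw axis, so I push with the finger back along tool y. Next I go down behind B with a slight yaw.

Call:
move_arm([
  [0, 0.1, -2.0, 0, 0, -0.5, 0],
  [0, 0.1, -2.0, 0, 0, -0.5, 0],
  [0.1, 0.1, -2.0, 0, 0, -0.5, 0],
  [0.1, 0.1, -2.0, 0, 0, -0.5, 0],
  [0, 0.1, -2.0, 0, 0, -0.5, 0],
  [0, 0.1, -2.0, 0, 0, -0.5, 0],
  [0, 0, -2.0, 0, 0, -0.5, 0],
  [0, 0, -0.5, 0, 0, 0, 0],
  [0, 0, 0, 0, 0, 0, 0],
  [0.03, 0.5, 0, 0, 0, 0, 0],
])

```text
clock: 2.7
tool_pos: [0.4615, -0.1227, 0.0071]
orientation: [0.999, -0.032, 0.001, 0.0]
wrist_force: [-0.5, 0.7, -0.1]
grip_width: -0.003
```

Run:
```python
from h import *
p,d=camera("wrist");cv2.imwrite(f"pics/wrist2.png",p[:,:,::-1])
p,d=camera("scene");cv2.imwrite(f"pics/scene2.png",cv2.resize(p[110:260,190:390,::-1],None,fx=4,fy=4))
```

```text
(no output)
```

View pics/wrist2.png

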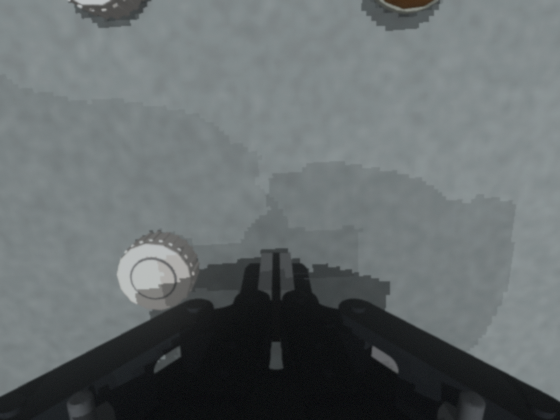

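View pics/scene2.png

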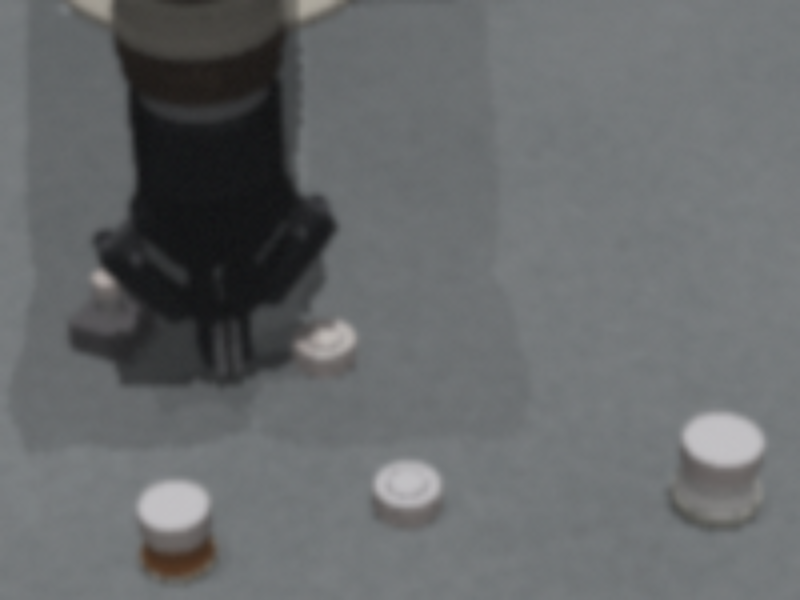

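Wrist view: B's top is centred near (155,275), left of the shut fingers at (275,255–300). I'll work out its offset in the tool frame.

```bash
cat >> h.py <<'E'
from scipy.spatial.transform import Rotation as Ro
def wray(u,v,z,s):
    c=get_calibration("wrist");T=c["T_tool_cam"];Rt=Ro.from_quat(s["orientation"]).as_matrix()
    d=Rt@T[:3,:3]@np.array([(u-c["cx"])/c["fx"],(v-c["cy"])/c["fy"],1]);o=s["tool_pos"]+Rt@T[:3,3]
    return (o+d*(z-o[2])/d[2])[:2]
def wproj(X,s):
    c=get_calibration("wrist");T=c["T_tool_cam"];Rt=Ro.from_quat(s["orientation"]).as_matrix()
    P=T[:3,:3].T@(Rt.T@(np.array(X)-s["tool_pos"])-T[:3,3]);return c["fx"]*P[0]/P[2]+c["cx"],c["fy"]*P[1]/P[2]+c["cy"]
E
python3 - <<'E'
from h import *
s=state();print(s["tool_pos"],s["clock"]);print(wray(155,273,.016,s),"tcp px",wproj(s["tool_pos"],s))
print("proj B top center (.465,-.067)",wproj([.465,-.067,.016],s))
E
```

```text
[ 0.46145132 -0.1222324   0.00703461] 2.8
[ 0.46793493 -0.0685153 ] tcp px (np.float64(275.09478087226967), np.float64(270.1447007613527))
proj B top center (.465,-.067) (np.float64(152.7524081994647), np.float64(279.06638279216975))
```

Call:
move_arm([
  [0.2, 0.5, -0.2, 0, 0, 0, 0],
  [0.06, 1.0, 0, 0, 0, 0, 0],
  [0.06, 1.0, 0, 0, 0, 0, 0],
  [0.06, 1.0, 0, 0, 0, 0, 0],
  [0.06, 1.0, 0, 0, 0, 0, 0],
  [0.06, 1.0, 0, 0, 0, 0, 0],
  [0.06, 1.0, 0, 0, 0, 0, 0],
  [0.06, 1.0, 0, 0, 0, 0, 0],
  [0.06, 1.0, 0, 0, 0, 0, 0],
  [0.06, 1.0, 0, 0, 0, 0, 0],
])

```text
clock: 4.05
tool_pos: [0.4684, -0.0283, 0.0043]
orientation: [1.0, -0.031, 0.0, -0.001]
wrist_force: [0.0, -0.4, -0.1]
grip_width: -0.001
```

Run:
```python
from h import *
s=state()
p,d=camera("wrist");cv2.imwrite(f"pics/wrist3.png",p[:,:,::-1])
p,d=camera("top")
for c,st in blobs(p,130): 
  if 60<c[0]<430 and 140<c[1]<290: print("top",c,st,ray("top",*c,0.016).round(4))
```

```text
top [345.7 182. ] [338 175  17  15 206] [ 0.5929 -0.1862]
top [ 90.7 220.2] [ 71 177  64  83 612] [0.5267 0.3407]
top [409.  223.2] [402 216  16  16 197] [ 0.5016 -0.31  ]
top [347.4 270.6] [344 267   8   8  50] [ 0.4092 -0.1775]
```

View pics/wrist3.png

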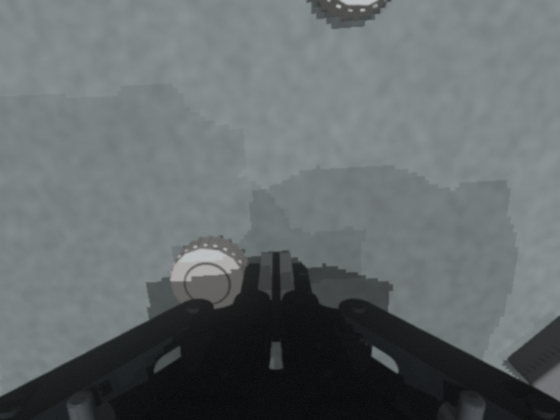

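The cap at (208,283) is riding against the left finger. I'll check the lateral offset.

Run:
```python
from h import *
s=state();w=wray(208,283,.016,s);print(s["tool_pos"],w)
R=Ro.from_quat(s["orientation"]).as_matrix();print("tool frame mm",(R.T@(np.array([*w,.016])-s["tool_pos"])*1e3).round(1))
```

```text
[ 0.46837752 -0.02820821  0.00427926] [0.46972923 0.00159691]
tool frame mm [ -0.4 -29.8 -11.7]
```

Call:
move_arm([
  [0.07, 1.2, 0, 0, 0, 0, 0],
  [0.07, 1.2, 0, 0, 0, 0, 0],
  [0.07, 1.2, 0, 0, 0, 0, 0],
  [0.07, 1.2, 0, 0, 0, 0, 0],
  [0.07, 1.2, 0, 0, 0, 0, 0],
  [0.07, 1.2, 0, 0, 0, 0, 0],
  [0.07, 1.2, 0, 0, 0, 0, 0],
  [0.07, 1.2, 0, 0, 0, 0, 0],
  [0.07, 1.2, 0, 0, 0, 0, 0],
  [0.07, 1.2, 0, 0, 0, 0, 0],
])

```text
clock: 5.4
tool_pos: [0.4744, 0.0261, 0.0043]
orientation: [1.0, 0.013, -0.0, -0.025]
wrist_force: [-0.4, -1.4, 0.5]
grip_width: -0.001
```

Run:
```python
from h import *
s=state();p,d=camera("wrist");cv2.imwrite(f"pics/wrist4.png",p[:,:,::-1])
p,d=camera("top");cv2.imwrite(f"pics/top4.png",p[:,:,::-1]);print(s["tool_pos"])
```

```text
[0.47436627 0.02611737 0.00429389]
```

View pics/wrist4.png

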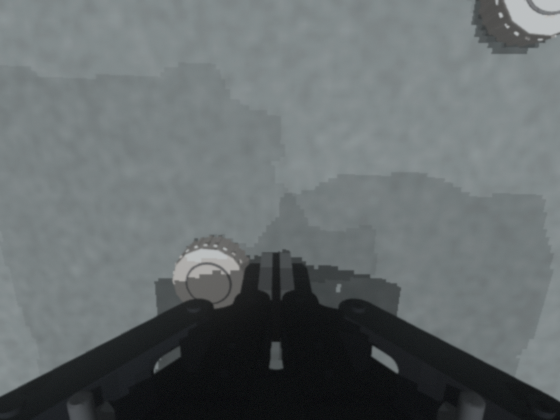

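Run:
```python
from h import *
s=state();print({k:np.round(s[k],3) for k in s})
```

```text
{'clock': np.float64(5.5), 'joints': array([ 0.025, -0.057, -0.412,  1.217,  0.05 ,  3.141]), 'joint_vel': array([-0.007, -0.001, -0.002,  0.001, -0.008,  0.   ]), 'tau': array([ 2.5800e-01, -4.1473e+01,  4.5216e+01, -1.5000e-02,  2.4600e-01,
       -0.0000e+00]), 'tool_pos': array([0.474, 0.026, 0.004]), 'orientation': array([ 1.   ,  0.013, -0.   , -0.025]), 'wrist_force': array([-0.109,  0.134, -0.345]), 'moment': array([-0.067, -0.005,  0.034]), 'grip_width': np.float64(-0.001)}
```

View pics/top4.png

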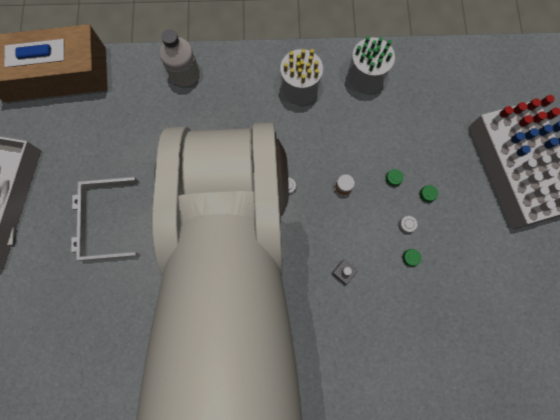

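The cause is clear: joint 6 ran into its limit (3.14), so the last rows did not arrive. The cap is still against the finger and unharmed. I'll back off, lift, and give the gripper a half turn, which puts joint 6 near zero. First I need the exact turn.

Run:
```python
from h import *
s=state();w=wray(209,283,.016,s);print(s["tool_pos"],"cap",w)
Rc=Ro.from_quat(s["orientation"])
def tgt(yaw): y=np.radians(yaw)/2; return Ro.from_quat([np.cos(y),np.sin(y),0,0])
yaw0=np.degrees(2*np.arctan2(s["orientation"][1],s["orientation"][0]));print("yaw",yaw0)
print("untilt", np.degrees((tgt(yaw0)*Rc.inv()).as_rotvec()).round(2))
d=np.array([.488,.315])-w;print("yaw needed",180-np.degrees(np.arctan2(d[0],d[1])), d[0]/d[1])
```

```text
[0.47439374 0.02620199 0.0043166 ] cap [0.47235107 0.05534999]
yaw 1.487342022328364
untilt [-2.88 -0.08  0.  ]
yaw needed 176.55099380377268 0.06026932935985497
```

Call:
move_arm([
  [0, -1.0, 0, -2.9, 0, 0, 0],
  [0, -1.0, 0, 0, 0, 0, 0],
  [0, -0.8, 1.5, 0, 0, 10.3, 0],
  [-0.1, 0, 1.5, 0, 0, 10.3, 0],
  [-0.1, 0, 1.5, 0, 0, 10.3, 0],
  [-0.1, 0, 0, 0, 0, 10.3, 0],
  [-0.1, 0, 0, 0, 0, 10.3, 0],
  [-0.1, 0, 0, 0, 0, 10.3, 0],
  [0, 0, 0, 0, 0, 10.3, 0],
  [0, 0, 0, 0, 0, 10.3, 0],
])

```text
clock: 6.75
tool_pos: [0.4693, -0.005, 0.0493]
orientation: [0.741, 0.671, -0.001, -0.0]
wrist_force: [0.0, 0.3, 0.4]
grip_width: 0.006
```

Call:
move_arm([
  [0, 0, 0, 0, 0, 10.3, 0],
  [0, 0, 0, 0, 0, 10.3, 0],
  [0, 0, 0, 0, 0, 10.3, 0],
  [0, 0, 0, 0, 0, 10.3, 0],
  [0, 0, 0, 0, 0, 10.3, 0],
  [0, 0, 0, 0, 0, 10.3, 0],
  [0, 0, 0, 0, 0, 10.3, 0],
  [0, 0, 0, 0, 0, 10.3, 0],
  [0, 0, 0, 0, 0, 10.2, 0],
  [0, 0, 0, 0, 0, 0, 0],
])

```text
clock: 8.0
tool_pos: [0.4694, -0.0049, 0.0493]
orientation: [0.03, 1.0, -0.0, 0.001]
wrist_force: [0.4, -0.1, 0.3]
grip_width: 0.002
```

Run:
```python
from h import *
s=state();print(s["tool_pos"],s["orientation"],"yaw",np.degrees(2*np.arctan2(s["orientation"][1],s["orientation"][0])),s["joints"].round(2))
p,d=camera("wrist");cv2.imwrite(f"pics/wrist5.png",p[:,:,::-1])
```

```text
[ 0.46937576 -0.00493754  0.04931702] [ 3.02769935e-02  9.99541251e-01 -2.58894392e-04  7.24060955e-04] yaw 176.52998078817546 [-0.01 -0.1  -0.36  1.31 -0.    0.05]
```

View pics/wrist5.png

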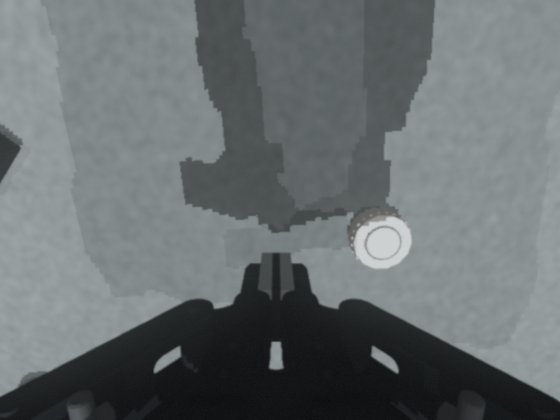

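Run:
```python
from h import *
s=state();w=wray(382,242,.016,s);print(w)
R=Ro.from_quat(s["orientation"]).as_matrix();print("tool frame mm",(R.T@(np.array([*w,.016])-s["tool_pos"])*1e3).round(1))
```

```text
[0.47236993 0.05584317]
tool frame mm [ 0.9 60.8 33.3]
```

B sits at (382,242) in the wrist view, 0.9 mm off the finger axis. I'll go down and push.

Call:
move_arm([
  [-0.1, 0, -1.5, 0, 0, 0, 0],
  [0, 0, -1.5, 0, 0, 0, 0],
  [0, 0, -1.4, 0, 0, 0, 0],
  [0.06, 1.0, -0.1, 0, 0, 0, 0],
  [0.07, 1.2, 0, 0, 0, 0, 0],
  [0.07, 1.2, 0, 0, 0, 0, 0],
  [0.07, 1.2, 0, 0, 0, 0, 0],
  [0.07, 1.2, 0, 0, 0, 0, 0],
  [0.07, 1.2, 0, 0, 0, 0, 0],
  [0.07, 1.2, 0, 0, 0, 0, 0],
])

```text
clock: 9.3
tool_pos: [0.4733, 0.0781, 0.0045]
orientation: [0.029, 1.0, -0.001, 0.001]
wrist_force: [0.5, -1.1, 2.1]
grip_width: -0.002
```

Call:
move_arm([
  [0.07, 1.2, 0, 0, 0, 0, 0],
  [0.07, 1.2, 0, 0, 0, 0, 0],
  [0.07, 1.2, 0, 0, 0, 0, 0],
  [0.07, 1.2, 0, 0, 0, 0, 0],
  [0.07, 1.2, 0, 0, 0, 0, 0],
  [0.07, 1.2, 0, 0, 0, 0, 0],
  [0.07, 1.2, 0, 0, 0, 0, 0],
  [0.07, 1.2, 0, 0, 0, 0, 0],
  [0.07, 1.2, 0, 0, 0, 0, 0],
  [0, 0, 0, 0, 0, 0, 0],
])

```text
clock: 10.55
tool_pos: [0.4795, 0.1862, 0.0043]
orientation: [0.029, 1.0, -0.001, 0.001]
wrist_force: [-0.5, -0.0, -0.6]
grip_width: 0.0
```

```bash
cat > w.py <<'E'
from h import *
import sys
s=state();p,d=camera("wrist");cv2.imwrite(f"pics/wrist{sys.argv[1]}.png",p[:,:,::-1])
print(s["tool_pos"].round(4),"yaw",np.degrees(2*np.arctan2(s["orientation"][1],s["orientation"][0])).round(2),s["joints"].round(2),s["clock"])
R=Ro.from_quat(s["orientation"]).as_matrix()
for c,st in blobs(p,170,300,9000):
    w=wray(*c,.016,s);print(c,st,w.round(4),"tool mm",(R.T@(np.array([*w,.016])-s["tool_pos"])*1e3).round(1))
E
python3 w.py 6
```

```text
[0.4795 0.1862 0.0043] yaw 176.69 [ 0.37  0.04 -0.32  1.22 -0.    0.43] 10.55
[496.8 224.3] [ 432  210  128   29 1945] [0.4579 0.2803] tool mm [ 26.9  92.8 -11.9]
[362.8 292.4] [330 279  56  25 625] [0.4871 0.2246] tool mm [ -5.4  38.8 -11.8]
```

View pics/wrist6.png

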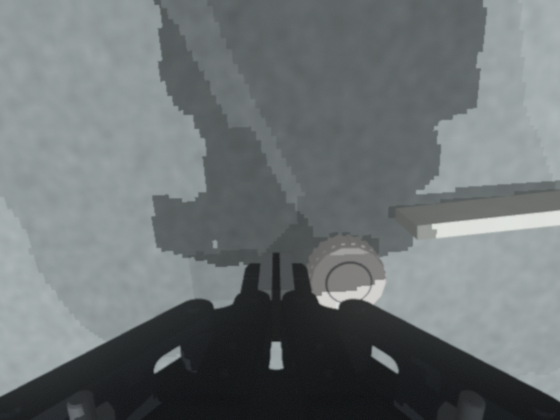

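B's top is centred at (348,284) and rides straight, clear of the near fence wall tip at (415,235). Continuing.

Call:
move_arm([
  [0.07, 1.2, 0, 0, 0, 0, 0],
  [0.07, 1.2, 0, 0, 0, 0, 0],
  [0.07, 1.2, 0, 0, 0, 0, 0],
  [0.07, 1.2, 0, 0, 0, 0, 0],
  [0.07, 1.2, 0, 0, 0, 0, 0],
  [0.07, 1.2, 0, 0, 0, 0, 0],
  [0.05, 1.0, 0, 0, 0, 0, 0],
  [0.05, 0.8, 0, 0, 0, 0, 0],
  [0, 0.4, 0, 0, 0, 0, 0],
  [0, 0, 0, 0, 0, 0, 0],
])

```text
clock: 11.85
tool_pos: [0.4847, 0.2795, 0.0043]
orientation: [0.029, 1.0, -0.001, 0.001]
wrist_force: [-1.2, -1.0, -0.1]
grip_width: -0.002
```

```bash
python3 w.py 7
```

```text
[0.4847 0.2795 0.0043] yaw 176.64 [ 0.52  0.14 -0.21  1.22 -0.    0.58] 11.85
[470.7 260.2] [ 439  193   58  160 3667] [0.4792 0.3645] tool mm [ 10.4  84.6 -11.9]
[358.9 292.8] [327 279  57  24 597] [0.4924 0.3162] tool mm [ -5.6  37.1 -11.8]
```

View pics/wrist7.png

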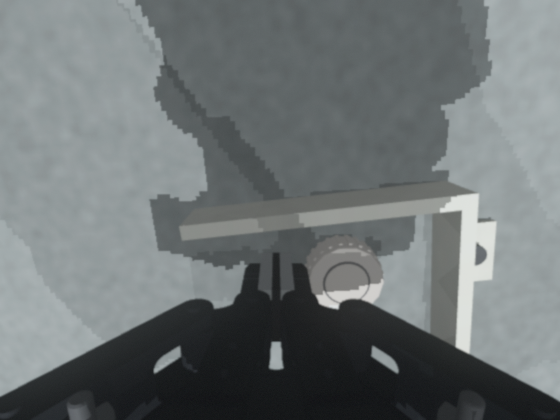

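B is inside the fence, at about (0.486, 0.309). I'll retreat, lift, and go over to behind A.

Call:
move_arm([
  [0, -1.5, 0, 0, 0, 0, 0],
  [0, -1.5, 0, 0, 0, 0, 0],
  [0, -1.0, 3.0, 0, 0, 0, 0],
  [1.57, -5.1, 3.0, 0, 0, 1.0, 0],
  [1.57, -5.1, 3.0, 0, 0, 1.0, 0],
  [1.57, -5.1, 0, 0, 0, 1.0, 0],
  [1.57, -5.1, 0, 0, 0, 1.0, 0],
  [1.57, -5.1, 0, 0, 0, 1.0, 0],
  [1.57, -5.1, 0, 0, 0, 1.0, 0],
  [1.57, -5.1, 0, 0, 0, 1.0, 0],
])

```text
clock: 13.15
tool_pos: [0.5942, -0.1206, 0.0946]
orientation: [-0.031, 1.0, -0.001, 0.001]
wrist_force: [0.7, -0.9, -0.1]
grip_width: -0.002
```

```bash
python3 w.py 8
python3 - <<'E'
from h import *
p,d=camera("top");cv2.imwrite("pics/top8.png",p[:,:,::-1])
for c,st in blobs(p,130): 
  if 60<c[0]<430 and 140<c[1]<290: print("top",c,st,ray("top",*c,0.016).round(4))
E
```

```text
[ 0.5942 -0.1206  0.0946] yaw 183.6 [-0.2   0.21  0.05  1.41 -0.   -0.26] 13.15
[179.8 213.1] [ 154  188   53   51 2047] [ 0.594  -0.1888] tool mm [  4.6 -68.   78.7]
[354.8 220. ] [ 333  198   45   44 1421] [ 0.5912 -0.0651] tool mm [-0.4 55.7 78.5]
[550.7 315.8] [538 292  22  45 721] [0.6592 0.0965] tool mm [-78.4 212.7  78.4]
top [215.4 159.9] [207 152  18  17 253] [0.6494 0.0864]
top [ 90.3 219.4] [ 72 178  62  82 491] [0.5284 0.3416]
top [103.4 239. ] [ 97 232  15  15 146] [0.487  0.3123]
```

View pics/wrist8.png

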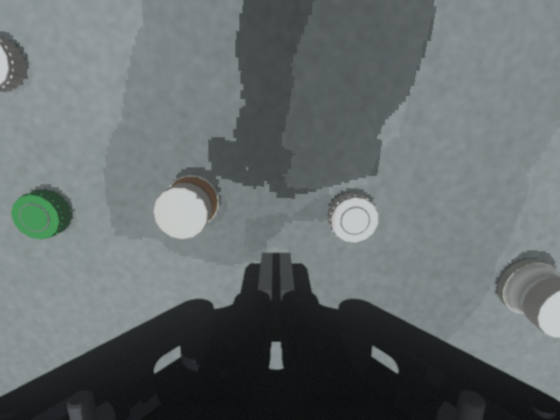

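View pics/top8.png

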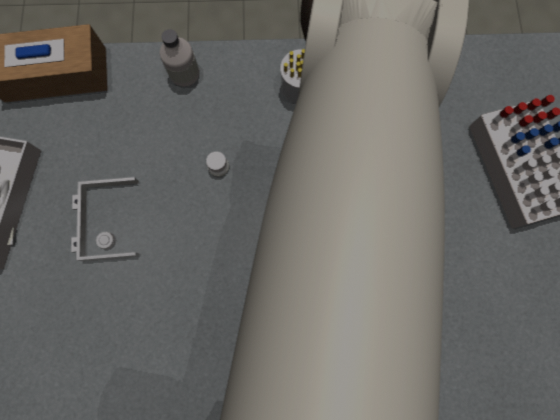

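Top view: B lies inside the fence at (104,240), world (0.487, 0.312). Wrist view: A at (355,220) is 0.4 mm off axis, and jar_small at (180,213) is clear behind the fingers. I'll go down and push A.

Call:
move_arm([
  [0, 0.1, -2.0, 0, 0, 0, 0],
  [0, 0.1, -2.0, 0, 0, 0, 0],
  [0, 0.1, -2.0, 0, 0, 0, 0],
  [0, 0.1, -2.0, 0, 0, 0, 0],
  [0, 0, -1.0, 0, 0, 0, 0],
  [-0.04, 0.6, 0, 0, 0, 0, 0],
  [-0.07, 1.1, 0, 0, 0, 0, 0],
  [-0.08, 1.2, 0, 0, 0, 0, 0],
  [-0.08, 1.2, 0, 0, 0, 0, 0],
  [-0.08, 1.2, 0, 0, 0, 0, 0],
])

```text
clock: 14.5
tool_pos: [0.5913, -0.0597, 0.0048]
orientation: [-0.032, 0.999, -0.001, 0.001]
wrist_force: [-0.0, -1.1, 1.9]
grip_width: -0.003
```

Call:
move_arm([
  [-0.08, 1.2, 0, 0, 0, 0, 0],
  [-0.08, 1.2, 0, 0, 0, 0, 0],
  [-0.08, 1.2, 0, 0, 0, 0, 0],
  [-0.08, 1.2, 0, 0, 0, 0, 0],
  [-0.08, 1.2, 0, 0, 0, 0, 0],
  [-0.08, 1.2, 0, 0, 0, 0, 0],
  [0, 0, 0, 0, 0, 0, 0],
  [0, 0, 0, 0, 0, 0, 0],
  [0, 0, 0, 0, 0, 0, 0],
  [0, 0, 0, 0, 0, 0, 0],
])

```text
clock: 15.75
tool_pos: [0.5863, 0.011, 0.0043]
orientation: [-0.031, 1.0, -0.001, 0.001]
wrist_force: [-0.4, -0.5, 0.1]
grip_width: -0.0
```

```bash
python3 w.py 9
```

```text
[0.5863 0.011  0.0043] yaw 183.6 [ 0.02  0.2  -0.14  1.23 -0.   -0.04] 15.75
[366.5 292.7] [335 279  53  25 542] [0.5892 0.0518] tool mm [ -5.5  40.5 -11.7]
```

View pics/wrist9.png

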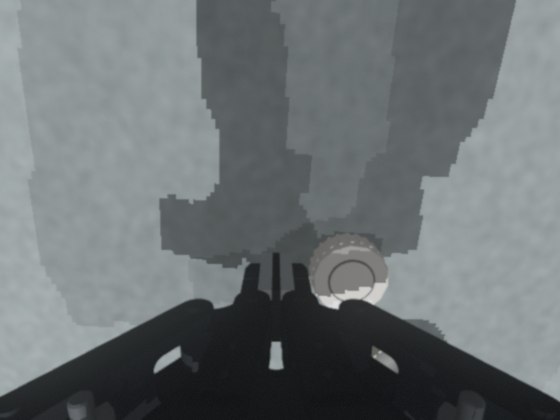

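A is centred at (350,283), still square on the finger face. Continuing past jar_large with about 25 mm of clearance to the cap.

Call:
move_arm([
  [-0.08, 1.2, 0, 0, 0, 0, 0],
  [-0.08, 1.2, 0, 0, 0, 0, 0],
  [-0.08, 1.2, 0, 0, 0, 0, 0],
  [-0.08, 1.2, 0, 0, 0, 0, 0],
  [-0.08, 1.2, 0, 0, 0, 0, 0],
  [-0.08, 1.2, 0, 0, 0, 0, 0],
  [-0.08, 1.2, 0, 0, 0, 0, 0],
  [-0.08, 1.2, 0, 0, 0, 0, 0],
  [-0.08, 1.2, 0, 0, 0, 0, 0],
  [-0.08, 1.2, 0, 0, 0, 0, 0],
])

```text
clock: 17.05
tool_pos: [0.5782, 0.1322, 0.0043]
orientation: [-0.032, 0.999, -0.001, 0.001]
wrist_force: [-0.3, -0.0, 0.1]
grip_width: 0.0
```

Call:
move_arm([
  [-0.08, 1.2, 0, 0, 0, 0, 0],
  [-0.08, 1.2, 0, 0, 0, 0, 0],
  [-0.08, 1.2, 0, 0, 0, 0, 0],
  [-0.08, 1.2, 0, 0, 0, 0, 0],
  [-0.08, 1.2, 0, 0, 0, 0, 0],
  [0, 0, 0, 0, 0, 0, 0],
  [0, 0, 0, 0, 0, 0, 0],
  [0, 0, 0, 0, 0, 0, 0],
  [0, 0, 0, 0, 0, 0, 0],
  [0, 0, 0, 0, 0, 0, 0],
])

```text
clock: 18.3
tool_pos: [0.5743, 0.1911, 0.0043]
orientation: [-0.031, 1.0, -0.001, 0.001]
wrist_force: [0.6, -0.2, -0.5]
grip_width: 0.0
```

```bash
python3 w.py 10
```

```text
[0.5743 0.1911 0.0043] yaw 183.61 [ 0.32  0.25 -0.08  1.24 -0.    0.26] 18.3
[534.5 374.1] [501 369  59  13 595] [0.6163 0.3198] tool mm [-50.  125.8 -11.7]
```

View pics/wrist10.png

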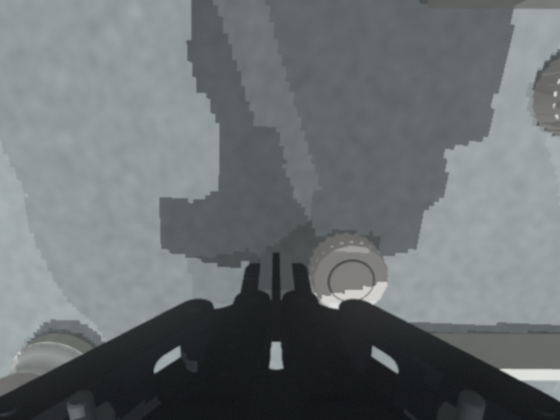

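A is square on the finger at (350,280). B shows at (550,95), the far wall at (480,345), and jar_large is untouched at (50,350). Final 9 cm.

Call:
move_arm([
  [-0.08, 1.2, 0, 0, 0, 0, 0],
  [-0.08, 1.2, 0, 0, 0, 0, 0],
  [-0.08, 1.2, 0, 0, 0, 0, 0],
  [-0.08, 1.2, 0, 0, 0, 0, 0],
  [-0.08, 1.2, 0, 0, 0, 0, 0],
  [-0.08, 1.2, 0, 0, 0, 0, 0],
  [-0.06, 1.0, 0, 0, 0, 0, 0],
  [-0.03, 0.6, 0, 0, 0, 0, 0],
  [0, 0.3, 0, 0, 0, 0, 0],
  [0, 0, 0, 0, 0, 0, 0],
])

```text
clock: 19.6
tool_pos: [0.5686, 0.2824, 0.0043]
orientation: [-0.032, 0.999, -0.001, 0.001]
wrist_force: [0.3, -0.4, -0.8]
grip_width: -0.003
```

```bash
python3 w.py 11
```

```text
[0.5686 0.2824 0.0043] yaw 183.63 [ 0.46  0.31  0.    1.26 -0.    0.4 ] 19.6
[526.  89.] [ 509   50   34   80 1294] [0.4824 0.3706] tool mm [ 80.5  93.5 -11.9]
[479.3 254.2] [ 452  146   54  205 3769] [0.5498 0.3692] tool mm [ 13.3  87.8 -11.8]
[361.8 292.7] [331 283  52  19 466] [0.5717 0.321 ] tool mm [ -5.5  38.4 -11.7]
```

View pics/wrist11.png

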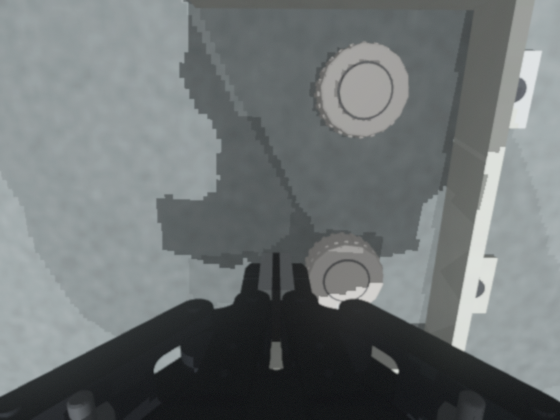

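A is inside at about (0.567, 0.312), with B beside it at (362,90). Now C: retreat, lift, and cross back over the scene.

Call:
move_arm([
  [0, -1.5, 0, 0, 0, 0, 0],
  [0, -1.5, 0, 0, 0, 0, 0],
  [0, -1.0, 3.0, 0, 0, 0, 0],
  [-0.53, -5.0, 3.0, 0, 0, -0.6, 0],
  [-0.53, -5.0, 3.0, 0, 0, -0.6, 0],
  [-0.53, -5.0, 0, 0, 0, -0.6, 0],
  [-0.53, -5.0, 0, 0, 0, -0.6, 0],
  [-0.53, -5.0, 0, 0, 0, -0.6, 0],
  [-0.53, -5.0, 0, 0, 0, -0.6, 0],
  [-0.53, -5.0, 0, 0, 0, -0.6, 0],
])

```text
clock: 20.9
tool_pos: [0.5305, -0.1102, 0.0945]
orientation: [0.006, 1.0, -0.001, 0.001]
wrist_force: [1.4, 0.2, -0.2]
grip_width: -0.0
```

Call:
move_arm([
  [-0.53, -4.4, 0, 0, 0, -0.4, 0],
  [-0.53, -4.4, 0, 0, 0, -0.4, 0],
  [-0.53, -4.4, 0, 0, 0, -0.4, 0],
  [-0.53, -4.4, 0, 0, 0, -0.4, 0],
  [-0.53, -4.4, 0, 0, 0, -0.3, 0],
  [-0.53, -4.0, 0, 0, 0, 0, 0],
  [0, 0, 0, 0, 0, 0, 0],
  [0, 0, 0, 0, 0, 0, 0],
  [0, 0, 0, 0, 0, 0, 0],
  [0, 0, 0, 0, 0, 0, 0],
])

```text
clock: 22.15
tool_pos: [0.4999, -0.3669, 0.0945]
orientation: [0.021, 1.0, -0.001, 0.001]
wrist_force: [0.3, -0.3, -0.2]
grip_width: 0.002
```

```bash
python3 w.py 12
python3 - <<'E'
from h import *
p,d=camera("top");cv2.imwrite("pics/top12.png",p[:,:,::-1])
for c,st in blobs(p,130): 
  if 60<c[0]<430 and 140<c[1]<290: print("top",c,st,ray("top",*c,0.016).round(4))
E
```

```text
[ 0.4999 -0.3669  0.0945] yaw 177.59 [-0.63  0.24  0.09  1.41 -0.   -0.59] 22.15
[356.3 218.9] [ 333  197   47   44 1466] [ 0.502  -0.3104] tool mm [ 0.4 56.7 78.5]
[ 30.6 311.4] [   0  234   75  146 3127] [ 0.567  -0.5602] tool mm [ -75.1 -190.2   78.9]
[537.1 333.6] [ 514  314   46   40 1475] [ 0.6032 -0.1654] tool mm [-94.6 205.8  78.4]
top [215.4 159.8] [206 151  20  19 298] [0.6496 0.0864]
top [345.8 181.7] [337 174  18  17 231] [ 0.5936 -0.1864]
top [ 91.2 220.1] [ 70 176  65  84 811] [0.5269 0.3397]
top [104.8 201.5] [ 97 194  17  16 216] [0.5653 0.3144]
top [408.8 223.1] [401 215  17  17 213] [ 0.5018 -0.3096]
top [103.6 239.2] [ 95 231  18  17 236] [0.4866 0.3119]
top [347.5 270.4] [344 267   8   8  55] [ 0.4096 -0.1777]
```

View pics/wrist12.png

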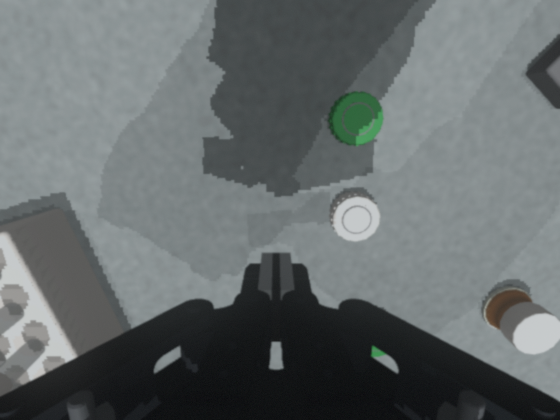

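View pics/top12.png

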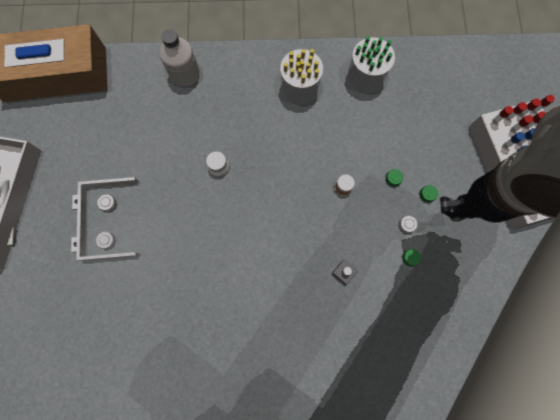

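A and B are inside the fence at (105,201) and (104,239), about 78 mm apart, and the jars and block haven't moved. C at wrist (356,219) is 0.4 mm off axis. I'll go down and push it toward the gap at x ≈ 0.527.

Call:
move_arm([
  [0, 0, -2.0, 0, 0, 0, 0],
  [0, 0, -2.0, 0, 0, 0, 0],
  [0, 0, -2.0, 0, 0, 0, 0],
  [0, 0, -2.0, 0, 0, 0, 0],
  [0, 0, -1.0, 0, 0, 0, 0],
  [0.03, 0.6, 0, 0, 0, 0, 0],
  [0.05, 1.1, 0, 0, 0, 0, 0],
  [0.05, 1.2, 0, 0, 0, 0, 0],
  [0.05, 1.2, 0, 0, 0, 0, 0],
  [0.05, 1.2, 0, 0, 0, 0, 0],
])

```text
clock: 23.5
tool_pos: [0.5023, -0.3139, 0.0049]
orientation: [0.021, 1.0, -0.001, 0.001]
wrist_force: [-0.7, -0.9, 2.3]
grip_width: 0.001
```

Call:
move_arm([
  [0.05, 1.2, 0, 0, 0, 0, 0],
  [0.05, 1.2, 0, 0, 0, 0, 0],
  [0.05, 1.2, 0, 0, 0, 0, 0],
  [0.05, 1.2, 0, 0, 0, 0, 0],
  [0.05, 1.2, 0, 0, 0, 0, 0],
  [0.05, 1.2, 0, 0, 0, 0, 0],
  [0.05, 1.2, 0, 0, 0, 0, 0],
  [0.05, 1.2, 0, 0, 0, 0, 0],
  [0.05, 1.2, 0, 0, 0, 0, 0],
  [0, 0, 0, 0, 0, 0, 0],
])

```text
clock: 24.75
tool_pos: [0.5066, -0.2058, 0.0044]
orientation: [0.021, 1.0, -0.001, 0.001]
wrist_force: [0.1, 0.1, 1.7]
grip_width: -0.002
```

```bash
python3 w.py 13
```

```text
[ 0.5066 -0.2058  0.0044] yaw 177.59 [-0.39  0.11 -0.24  1.22 -0.   -0.34] 24.75
[363.  292.5] [332 281  53  22 544] [ 0.5137 -0.1671] tool mm [ -5.5  39.  -11.6]
```

View pics/wrist13.png

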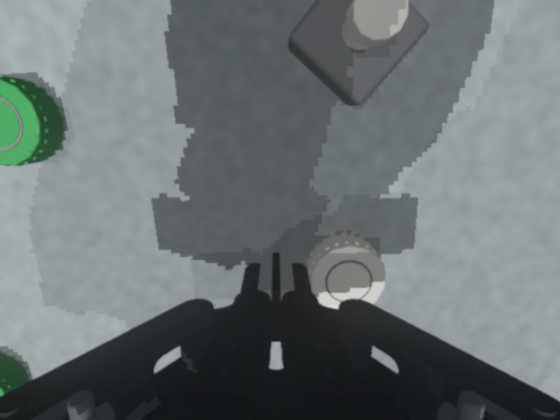

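C is square on the finger at (348,283). The block at (355,30) and the green cap at (15,120) are well clear.

Call:
move_arm([
  [0.05, 1.2, 0, 0, 0, 0, 0],
  [0.05, 1.2, 0, 0, 0, 0, 0],
  [0.05, 1.2, 0, 0, 0, 0, 0],
  [0.05, 1.2, 0, 0, 0, 0, 0],
  [0.05, 1.2, 0, 0, 0, 0, 0],
  [0.05, 1.2, 0, 0, 0, 0, 0],
  [0.05, 1.2, 0, 0, 0, 0, 0],
  [0.05, 1.2, 0, 0, 0, 0, 0],
  [0.05, 1.2, 0, 0, 0, 0, 0],
  [0.05, 1.2, 0, 0, 0, 0, 0],
])

```text
clock: 26.05
tool_pos: [0.5115, -0.0859, 0.0043]
orientation: [0.022, 1.0, -0.001, 0.001]
wrist_force: [0.7, -0.4, 0.2]
grip_width: 0.004
```

Call:
move_arm([
  [0.05, 1.2, 0, 0, 0, 0, 0],
  [0.05, 1.2, 0, 0, 0, 0, 0],
  [0.05, 1.2, 0, 0, 0, 0, 0],
  [0.05, 1.2, 0, 0, 0, 0, 0],
  [0.05, 1.2, 0, 0, 0, 0, 0],
  [0.05, 1.2, 0, 0, 0, 0, 0],
  [0.05, 1.2, 0, 0, 0, 0, 0],
  [0.05, 1.2, 0, 0, 0, 0, 0],
  [0.05, 1.2, 0, 0, 0, 0, 0],
  [0.05, 1.2, 0, 0, 0, 0, 0],
])

```text
clock: 27.3
tool_pos: [0.5165, 0.0342, 0.0043]
orientation: [0.022, 1.0, -0.001, 0.001]
wrist_force: [-0.3, -0.2, -0.1]
grip_width: 0.002
```

```bash
python3 w.py 14
```

```text
[0.5165 0.0342 0.0043] yaw 177.53 [ 0.07  0.04 -0.31  1.22 -0.    0.11] 27.3
[357.6 292.8] [327 283  54  19 507] [0.5237 0.0704] tool mm [ -5.6  36.5 -11.7]
```

View pics/wrist14.png

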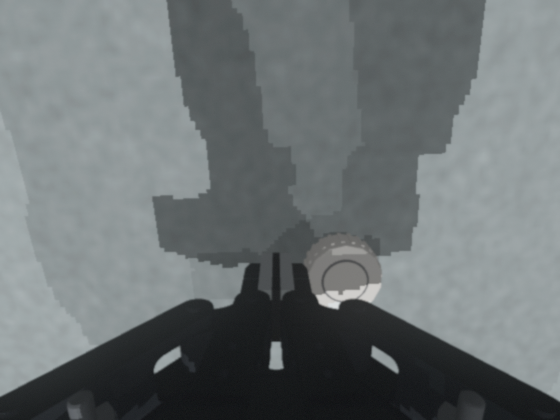

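C is still square at (345,282). Continuing to the fence.

Call:
move_arm([
  [0.05, 1.2, 0, 0, 0, 0, 0],
  [0.05, 1.2, 0, 0, 0, 0, 0],
  [0.05, 1.2, 0, 0, 0, 0, 0],
  [0.05, 1.2, 0, 0, 0, 0, 0],
  [0.05, 1.2, 0, 0, 0, 0, 0],
  [0.05, 1.2, 0, 0, 0, 0, 0],
  [0.05, 1.2, 0, 0, 0, 0, 0],
  [0.05, 1.2, 0, 0, 0, 0, 0],
  [0.05, 1.2, 0, 0, 0, 0, 0],
  [0.05, 1.2, 0, 0, 0, 0, 0],
])

```text
clock: 28.6
tool_pos: [0.5215, 0.1542, 0.0043]
orientation: [0.022, 1.0, -0.001, 0.001]
wrist_force: [-0.3, -0.3, -0.3]
grip_width: 0.005
```

Call:
move_arm([
  [0.05, 1.2, 0, 0, 0, 0, 0],
  [0.05, 1.2, 0, 0, 0, 0, 0],
  [0.05, 1.2, 0, 0, 0, 0, 0],
  [0.05, 1.2, 0, 0, 0, 0, 0],
  [0.05, 1.2, 0, 0, 0, 0, 0],
  [0.05, 1.2, 0, 0, 0, 0, 0],
  [0.05, 1.2, 0, 0, 0, 0, 0],
  [0.04, 0.9, 0, 0, 0, 0, 0],
  [0.02, 0.4, 0, 0, 0, 0, 0],
  [0, 0, 0, 0, 0, 0, 0],
])

```text
clock: 29.85
tool_pos: [0.5256, 0.2505, 0.0043]
orientation: [0.021, 1.0, -0.001, 0.001]
wrist_force: [0.1, -0.4, 0.9]
grip_width: -0.001
```

```bash
python3 w.py 15
```

```text
[0.5256 0.2505 0.0043] yaw 177.54 [ 0.45  0.19 -0.15  1.23 -0.    0.49] 29.85
[542.1  90.2] [524  79  36  23 656] [0.4499 0.3535] tool mm [ 80.   99.6 -12. ]
[543.8 269.9] [ 522  103   38  283 3783] [0.5248 0.3681] tool mm [  5.8 117.4 -11.9]
[442.9 206.4] [425 182  35  44 623] [0.4938 0.321 ] tool mm [ 34.8  69.  -11.9]
```

View pics/wrist15.png

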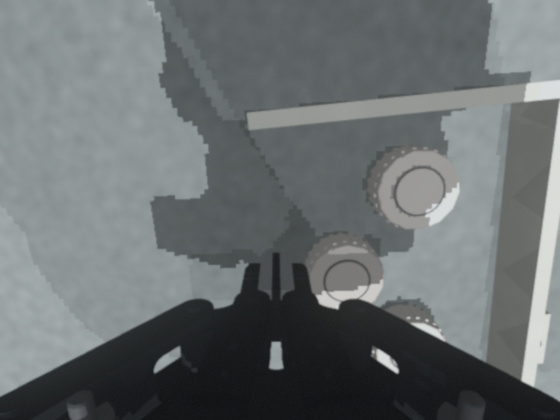

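C is in at about (0.527, 0.280), not quite touching its neighbours. I'll retreat, lift and move away for a final look.

Call:
move_arm([
  [0, -1.5, 0, 0, 0, 0, 0],
  [0, -2.0, 0, 0, 0, 0, 0],
  [0, -1.0, 3.0, 0, 0, 0, 0],
  [-1.0, -4.0, 4.0, 0, 0, 0, 0],
  [-1.0, -5.0, 4.0, 0, 0, 0, 0],
  [-1.0, -5.0, 3.0, 0, 0, 0, 0],
  [-1.0, -5.0, 0, 0, 0, 0, 0],
  [-1.0, -5.0, 0, 0, 0, 0, 0],
  [-1.0, -5.0, 0, 0, 0, 0, 0],
  [0, 0, 0, 0, 0, 0, 0],
])

```text
clock: 31.15
tool_pos: [0.4645, -0.0866, 0.143]
orientation: [0.024, 1.0, -0.001, 0.001]
wrist_force: [0.7, 1.1, -0.6]
grip_width: 0.001
```

Run:
```python
from h import *
o=np.array([.5329,.2471]);ex=np.array([-.054,.9985]);ey=np.array([-ex[1],ex[0]])
print(state()["tool_pos"],state()["wrist_force"],state()["clock"])
for n in["top","scene"]:
  p,d=camera(n);cv2.imwrite(f"pics/{n}16.png",p[:,:,::-1])
  for c,st in blobs(p,140): 
    w=ray(n,*c,0.016)
    if .36<w[0]<.68 and -.2<w[1]<.4: print(n,c,st[4],w.round(4),"fence",((w-o)@ex).round(4),((w-o)@ey).round(4))
  cc=p[165:275,60:240] if n=="top" else p[130:260,330:500]
  cv2.imwrite(f"pics/{n}16c.png",cv2.resize(cc[:,:,::-1],None,fx=4,fy=4))
```

```text
[ 0.46449497 -0.08655241  0.14301873] [ 0.65823588  1.12833515 -0.63094529] 31.15
top [279.7 151.7] 1400 [ 0.6639 -0.0501] fence -0.3039 -0.1148
top [215.4 159.9] 227 [0.6494 0.0864] fence -0.1667 -0.1077
top [118.5 179. ] 33 [0.6131 0.2888] fence 0.0373 -0.0823
top [ 76.7 214.4] 123 [0.5397 0.3702] fence 0.1226 -0.0134
top [105.1 201.2] 53 [0.5659 0.3138] fence 0.0648 -0.0366
top [104.8 201.3] 44 [0.5657 0.3144] fence 0.0654 -0.0364
top [117.3 216.7] 26 [0.5324 0.2868] fence 0.0397 -0.0017
top [118.8 219.7] 42 [0.5261 0.2834] fence 0.0366 0.0049
scene [446.3 171.8] 340 [0.524  0.3343] fence 0.0875 0.0041
scene [428.4 164.6] 97 [0.4853 0.3114] fence 0.0668 0.0441
scene [426.5 176.8] 109 [0.5253 0.282 ] fence 0.0352 0.0057
scene [216.1 178.7] 21 [ 0.3687 -0.1666] fence -0.4042 0.1863
scene [448.5 183.5] 123 [0.5637 0.3142] fence 0.0653 -0.0343
scene [370.3 219.3] 226 [0.6131 0.0979] fence -0.1533 -0.072
scene [232.7 235.9] 192 [ 0.5656 -0.179 ] fence -0.4272 -0.0096
```

View pics/top16c.png

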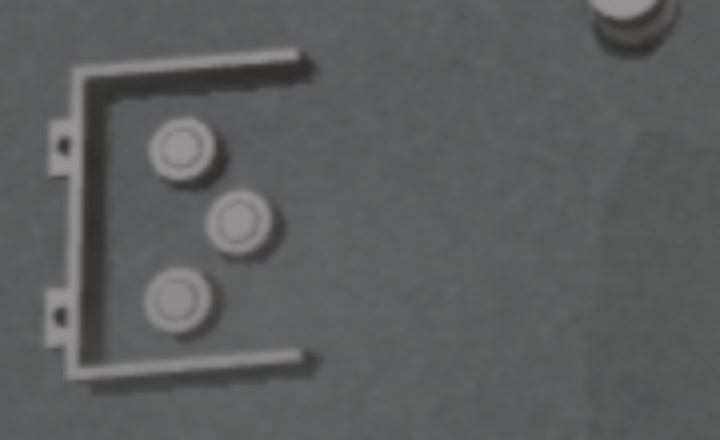

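View pics/scene16.png

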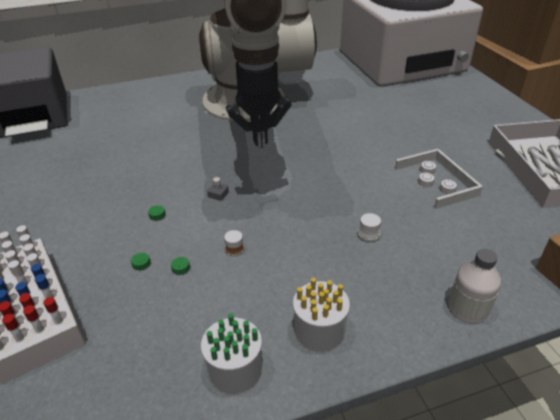

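Both views show the three caps flat inside the fence at depths of 65, 67 and 35 mm. In the scene view they are at (428,165), (427,177) and (448,184). The jars at (370,219) and (233,236) and the tube block at (216,179) are where they were, and the arm is clear. Handing in.

```bash
python3 -c "
from cell import env,state
print(env.job_done(),state()['clock'])"
```

```text
the job is handed in; nothing more can be done
the job is handed in; nothing more can be done
```

I swept all three white caps along the bench with shut fingers, one at a time, into the catch fence, then lifted the arm clear and handed in the job at about 31 s. The system gave no verdict.

- **Caps:** The last top and scene images agree within about 2 mm. They show the caps flat inside the fence at depths of about 65, 67 and 35 mm, with y at about −36, +44 and +5 mm. That is more than 15 mm in from the open side, and no cap touches a wall.
- **Jars, tube block and green caps:** The jars and tube block show the same image positions as at the start, within about a pixel. The green caps were left alone.
- **One problem on the way:** The first push stalled when joint 6 reached the end of its range, which tilted the tool about 3°. The cap was unharmed. I backed off, turned the gripper half round and carried on.
- **One weak check:** In the last top image the caps were dim in the arm's shadow. B's position there is only from looking at the picture; its numbers come from the scene view and an earlier top view.

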